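# Get the control tray out from under the stack and into the moisture analyser

## Robot

A 6-joint arm with a two-finger parallel gripper is mounted at the origin on the work surface. World frame = base frame: x ahead of the robot, y to its left, z up, the work surface at z = 0. Lengths are in m, angles in rad, forces in N, time in s.
With the tool pointing down it reaches from about 0.275 to 0.975 m from the base axis. Payload 8.4 kg.
Tool frame: the origin (TCP) lies between the finger pads; the fingertips stand 14 mm ahead of it and the grasp point (between the pads) lies 5 mm behind it (bot.nose_length is the z of the fingertips in the tool frame, in m); z points along the fingers, y is the line along which they close (so a half turn about z gives the same grasp; the last joint's range is limited). The gripper opens to 92 mm and grips with 3 to 60 N. Pads are 20 mm wide; open, the fingers measure 128 mm over their backs; the gripper's body (75 mm by 189 mm) begins 69 mm behind the grasp point.
Start: joints at [-1.105, 0.353, 1.633, -0, 1.155, -0.002], TCP at [0.282, -0.558, 0.194] pointing down, gripper open.
Joint ranges: [-2.63, 2.63], [-0.92, 2.1], [0.06, 2.66], [-1.3, 4.44], [0, 2.69], [-3.02, 3.02]. Speed limits (rad/s): [2.22, 2.22, 2.79, 3.14, 3.14, 3.14].

## Interface

Orientations are given as a 3x3 rotation matrix whose columns are the frame's x, y, z axes.
In Python, from cell import bot, eyes, job, spotter gives the robot as it stands.
- The arm moves only by the tool servo_tool, never from a script. Its argument "series" is a list of rows, each a list of 7 numbers: the turn, a rotation vector about the tool's x, y, z in degrees, then the shift along the tool's x, y, z in mm, then the opening, from 0 (shut) to 1 (fully open). In form: [[wx, wy, wz, tx, ty, tz, gripper], ...]. A call has 1 to 20 rows; each row is the pose to reach, as a shift and turn from the pose commanded when the call began, along the tool's axes at that moment; what a row does not reach only later rows make up. A row lasts 1/8 s, in which the tool goes at most 62.5 mm and 10.7 degrees, less where a joint would pass 70% of its speed; a pose out of reach is approached as far as the arm can. A call with a gripper value outside its range is refused whole. The fingers move at their own pace and stop on an object; "grip_force" is the grip in N (left out, the last holds). Time passes only in rows, so rows that repeat a pose let the fingers close. It gives the time, the measured TCP pose, the force, the opening and the grip force at its end, in the units of the state.
- bot.observe(): the state, without advancing time (a new reading comes with each control period).
- eyes.get_image(name): name is "scene" or "side" or "wrist"; returns the picture (400x640x3 uint8, blue, green, red); there is no depth.
- eyes.camera_model(name): a dict with "K" (3x3 intrinsics, pixels), "rvec" (rotation vector, rad) and "tvec" (3), from world to camera coordinates, as OpenCV has them. Camera axes: x right, y down, z forward; pixel columns grow to the right and rows downward; lengths in m; the calibration is good to about 2 mm. A picture is of the moment at which its call begins: read the wrist's pose just before it. camera_model takes no time and is no camera call; for the wrist camera it gives the pose at the moment of the call.
- job.sign_off(): hands the job in; it is judged then, once.
Trained networks look in the newest picture that a camera, given by its name, has taken for a name from the list of things; names that differ only in an ending like _2 or _b are one class to them, and where a whole thing is asked for, a point or a joint stands for the part that bears it (a point fixed in the world has none). Each returns a list of dicts, best first, with "p" (0 to 1); they miss things now and then, are a little off and sometimes report something else, mostly with a low value. They report only what shows in the picture. A call takes as long as a camera call. They do not tell look-alikes from the thing itself.
- spotter.masks_of(camera, target): "pixels" (400x640 bool, what is visible of it) and "extent" ([left, top, right, bottom] in pixels, round what is visible of it).
The state is a dict: "t": time; "joint_positions": joint angles; "qd": joint speeds; "tau": joint torques, N m; "eef_pos": TCP position; "eef_rot": TCP orientation; "ft_force": force on the tool from outside, world axes, zero at the start; "torque": the same for the moment, N m; "opening": opening from 0.0 (shut) to 1.0 (fully open); "grip_force": force on a finger pad.
Only numpy, scipy, OpenCV 4.12 (cv2) and the standard library are available. Lean on these libraries where they do the work, as an engineer would, in place of code of your own. Each camera call takes 0.05 s, during which the arm holds its last target. There are 200 camera calls.

## Task

The green-cornered control tray is at the bottom of the stack of three drying trays and is due in the moisture analyser. Lift off the two trays above it and restack them on the empty grey tray in the same order, blue-cornered below and yellow-cornered on top, each set down gently and properly seated on the corners of the one below, and slide the control tray along the table, without lifting it, into the analyser's bay under the head, pressing it firmly but not hard against the stop hidden at the back (its depth differs from day to day) and leaving it there square and fully home. Keep the loaded trays level and do not disturb the other things on the table.

Things in the scene. Friction and masses are not known exactly. Their poses are not given: they have to be found in the camera images.
- top_tray: White drying tray, yellow corners, orange slices; at first top of the stack. Foot 170 x 130 mm, rim (26 to 34 mm up) and corner blocks 184 x 144 mm, open inside, floor 4 mm thick, slices (part of the tray) up to 14 mm high. 0.4 to 0.65 kg. Origin: centre of the underside; x along the length, y across, z up. A half turn makes no difference.
- top_spine (a point): Grip point of the top tray, 29 mm above its origin: on the straight spine (10 mm thick, 160 mm long, top 40 mm above the underside) that runs along the tray's x through its middle. Grip from above, fingers closing along the tray's y; over 50 mm is clear on either side. All four trays have the same spine.
- middle_tray: White drying tray with blue corners, at first the middle one of the stack; same shape, mass range and frame as the top tray. All trays stack at 44 mm pitch: the upper stands on the ledges of the four corner blocks, 44 mm above the lower one's underside.
- control_tray: White drying tray, green corners, at first lowest of the stack, on the table, roughly in line with the bay, its +x end towards it. Same shape as the top tray. Slides with about 1 to 5 N. Push at its rear rim (92 mm behind the origin, 26 to 34 mm up); near its ends the corner lips stand out 2 mm further, in its middle 90 mm nothing does. Two fingers a little apart on the rim keep it from turning.
- control_front (a point): Middle of the front edge of the control tray's rim: 92 mm ahead of its origin along its x, 30 mm up.
- base_tray: Empty grey tray, dark grey corners, same shape and frame as the others, loose on the table, 0.45 kg: restack on it. On each tray, lips on the outer sides of the corner blocks rise from 44 to 52 mm and lean outwards; they centre a tray lowered within 4 mm. Seated it has 2 mm of play each way; if it stands on the lips it is 5 to 8 mm too high.
- mat: Blue mat 230 x 190 x 4 mm, fixed flat on the table and clear: room to set a tray aside. Origin: centre of its underside, x along the 230 mm.
- analyser: White bench moisture analyser, orange trim, fixed. Origin on the table under the middle of the stop; x runs along the bay, inwards. Guide rails 32 mm high, inner faces at y = +75 and -75 mm, x = -130 to 0 mm, then lead-ins flaring 17 mm outwards as far as x = -170 mm. The tray slides on the table between them with 3 mm play each side.
- analyser_head (a point): Middle of the lower front edge of the head that overhangs the bay: x = -105 mm, 80 mm above the table. The head is 174 mm wide and 200 mm high at its top, and reaches back to the column behind the stop. Only a single tray passes under it; when home, the tray sticks out 79 to 109 mm and its spine is too close to the head to hold.
- bay_stop (a point): Middle of the bay's end on the analyser, 30 mm up: control_front gets here if the stop is set fully back. The stop, a black rubber bar 100 mm wide, 16 to 42 mm high, is clamped anywhere from here to 30 mm nearer the mouth, hidden under the head: feel for it. Its sensor needs 5 N from the tray for 0.2 s (8 to 15 N of push above the sliding drag is right); over 45 N harms it.
- sanitiser: White bottle, 68 mm in diameter, 160 mm tall; a bystander. Origin: centre of its foot.
- sample_jar: Glass jar with orange cap, 72 mm in diameter, 85 mm tall; a bystander. Origin: centre of its foot.
- thermometer: Yellow hand thermometer, 95 x 46 x 24 mm with a 90 mm steel probe; a bystander. Origin: underside of its body.
- brush: Blue cleaning brush about 200 mm long, near the robot; a bystander.
Mind the look-alikes: they are no part of the job. Leave any brown look-alike of the middle_tray alone.

How it is judged:
By the outcome, as a careful person would: the job done as asked, in the order asked, and still so for the second after the job is handed in, with the robot touching nothing.
It also fails if it takes over 72 s, if anything falls off the work surface, if the arm or the gripper's body presses on something with over 40 N, if the wrist force passes 120 N, or if a joint passes its speed limit or range.

## Working session

There is one attempt and no reset: what is moved stays moved. The work goes in short steps, Python scripts to look and compute and a tool call to move; the robot and the scene stay as the last step left them, time stands still between calls to the robot, and variables do not carry over. Pictures are saved under pics/ and viewed, at most 10 in all, crops included, and the job is handed in when it is done.

Besides the shell and the picture viewer there is one more tool, called by a JSON object that holds its "api" and its "payload", one argument or row to a line. servo_tool: Moves the arm, as the interface text tells. Its arguments: {"type":"object","properties":{"series":{"type":"array"},"grip_force":{"type":"number"}},"required":["series"]}

```bash
mkdir -p pics; ls
python3 - <<'E'
from cell import bot,eyes
import cv2,numpy as np
a=eyes.get_image("scene");b=eyes.get_image("side")
cv2.imwrite("pics/a.png",a);cv2.imwrite("pics/b.png",b)
for n in("scene","side","wrist"):
    m=eyes.camera_model(n);R=cv2.Rodrigues(np.array(m["rvec"]))[0];print(n,np.array(m["K"])[0],(-R.T@np.array(m["tvec"]).ravel()).round(3),R[2].round(2))
s=bot.observe();print(s["t"],s["eef_pos"],s["eef_rot"],s["ft_force"])
E
```

```text
pics
scene [460.25033731   0.         320.68670721] [ 1.336 -0.344  1.336] [-0.52  0.24 -0.82]
side [428.9995254    0.         320.13642923] [0.262 0.986 1.163] [ 0.17 -0.65 -0.74]
wrist [291.35953788   0.         322.55032349] [ 0.355 -0.522  0.384] [-0.26 -0.13 -0.96]
0.1 [ 0.28161899 -0.5574222   0.19313815] [[ 8.92572569e-01  4.50903436e-01 -5.48346380e-04]
 [ 4.50903769e-01 -8.92571856e-01  1.12783634e-03]
 [ 1.91067374e-05 -1.25392723e-03 -9.99999214e-01]] [-0.05135189 -0.34682661 -0.28725977]
```

View pics/a.png

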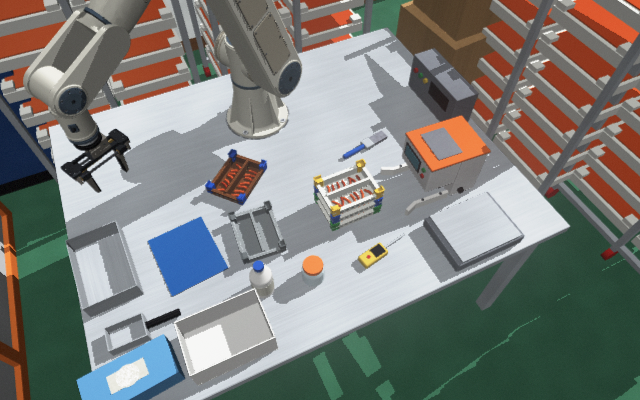

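View pics/b.png

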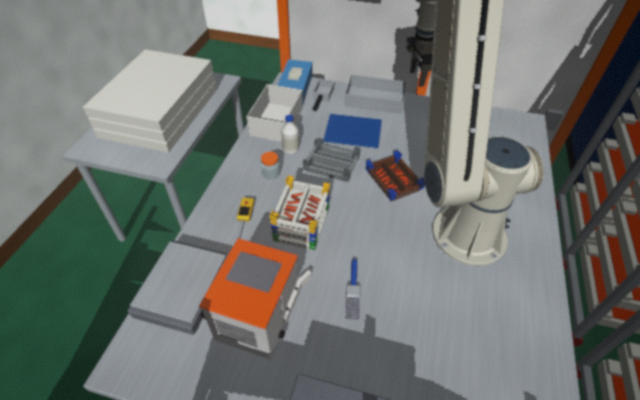

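The picture shows the white stack with yellow corners at scene (348,195). The empty grey tray is at (258,232), and the analyser is at (445,155) with its bay mouth facing the stack, rails at (393,168) and (420,203). The brown tray at (237,178) is a look-alike of the middle tray and also has blue corners. The big grey trays at (105,265) and (470,230) and the small one at (127,330) could be taken for the base tray, but they have no corner blocks.

I choose the stack and the grey tray with dark corners at (258,232), and will check both in a crop.

```bash
cat > h.py <<'E'
from cell import bot,eyes,job,spotter
import cv2,numpy as np
from scipy.optimize import minimize
def proj(m,P):
    return cv2.projectPoints(np.array(P,float).reshape(-1,1,3),np.array(m["rvec"]),np.array(m["tvec"]),np.array(m["K"]),None)[0].reshape(-1,2)
def ray(m,uv,z):
    R=cv2.Rodrigues(np.array(m["rvec"]))[0];c=-R.T@np.array(m["tvec"]).ravel()
    d=R.T@np.linalg.inv(np.array(m["K"]))@np.array([uv[0],uv[1],1.]);return c+d*(z-c[2])/d[2]
def T(P,x,y,a,z=0):
    c,s=np.cos(a),np.sin(a);P=np.array(P,float);return np.c_[x+c*P[:,0]-s*P[:,1],y+s*P[:,0]+c*P[:,1],P[:,2]+z]
def rect(l,w,z): return [(sx*l/2,sy*w/2,z) for sx,sy in((1,1),(1,-1),(-1,-1),(-1,1))]
TRAY=rect(.188,.148,.052)+rect(.170,.130,0)+rect(.184,.144,.026)
def hullpoly(p): return cv2.convexHull(p.astype(np.float32))
def fit(obs,model,z,x0):
    """obs: list of (cam model, observed hull); maximise summed IoU of convex hulls"""
    def cost(v):
        s=0
        for m,h in obs:
            q=hullpoly(proj(m,T(model,v[0]/100,v[1]/100,v[2]/10,z)));i=cv2.intersectConvexConvex(h,q)[0]
            s+=1-i/(cv2.contourArea(h)+cv2.contourArea(q)-i)
        return s
    best=min((minimize(cost,[x0[0]*100,x0[1]*100,a*10],method="Nelder-Mead",options=dict(xatol=1e-3,fatol=1e-5,initial_simplex=np.array([x0[0]*100,x0[1]*100,a*10])+np.array([[0,0,0],[1,0,0],[0,1,0],[0,0,1.]])) ) for a in x0[2]),key=lambda r:r.fun)
    return best.x/[100,100,10],best.fun/len(obs)
E
python3 - <<'E'
from h import *
A=cv2.imread("pics/a.png")
cv2.imwrite("pics/c.png",cv2.resize(A[110:270,195:505],None,fx=2.5,fy=2.5,interpolation=cv2.INTER_CUBIC))
ms={}
for n in("scene","side"):
    eyes.get_image(n);ms[n]=eyes.camera_model(n)
ang=np.arange(-1.5,1.6,.3)
for t,z,pix in(("top_tray",.088,dict(scene=(348,185),side=(303,205))),("base_tray",0,dict(scene=(258,232),side=(330,160))),):
    obs=[]
    for n in ms:
        for d in spotter.masks_of(n,t)[:5]:
            e=d["extent"];k=d["pixels"].astype(np.uint8);print(t,n,round(d["p"],2),np.round(e))
            u,v=pix[n]
            if e[0]<u<e[2] and e[1]<v<e[3] and not any(o[0] is ms[n] for o in obs):
                obs.append((ms[n],cv2.convexHull(np.argwhere(k)[:,::-1].astype(np.float32))))
    x=ray(ms["scene"],pix["scene"],z+.03)
    for o in ([obs]+[[q] for q in obs]): print(t,fit(o,TRAY,z,(x[0],x[1],ang)))
# yellow corner blobs
for n in ms:
    hsv=cv2.cvtColor(eyes.get_image(n),cv2.COLOR_BGR2HSV)
    k=cv2.inRange(hsv,(22,150,120),(34,255,255));_,_,st,c=cv2.connectedComponentsWithStats(k)
    print(n,[(c[i].round(1).tolist(),st[i,4],ray(ms[n],c[i],.13)[:2].round(3).tolist()) for i in range(1,len(c)) if st[i,4]>8])
for n in ms:
    for d in spotter.masks_of(n,"analyser")[:3]: print(n,d["p"],d["extent"])
    for nm in("mat",):
        print([ (d["p"],d["extent"]) for d in spotter.masks_of(n,nm)[:2]])
E
```

```text
top_tray scene 0.91 [317. 158. 386. 216.]
top_tray scene 0.34 [301. 256. 329. 286.]
top_tray side 0.64 [272. 174. 329. 234.]
top_tray (array([0.55200311, 0.12038272, 1.58207831]), np.float64(0.03899001145595776))
top_tray (array([0.55440496, 0.11855397, 1.57418762]), np.float64(0.027593624694660646))
top_tray (array([ 0.55110964,  0.12138329, -1.56659361]), np.float64(0.011658780069721986))
base_tray scene 0.7 [230. 200. 284. 264.]
base_tray scene 0.7 [312. 160. 384. 216.]
base_tray side 0.61 [302. 137. 357. 184.]
base_tray side 0.46 [274. 206. 328. 249.]
base_tray (array([ 0.53014181, -0.20129072, -0.08480107]), np.float64(0.035129658655799645))
base_tray (array([ 0.53155581, -0.2018315 , -0.08791271]), np.float64(0.013423921986809417))
base_tray (array([ 0.52785779, -0.19911709, -0.07328219]), np.float64(0.0181466978817153))
scene [([358.8, 164.3], np.int32(13), [0.491, 0.195]), ([317.9, 179.9], np.int32(28), [0.492, 0.041]), ([378.6, 190.0], np.int32(23), [0.614, 0.202]), ([335.3, 207.9], np.int32(29), [0.617, 0.044]), ([378.1, 257.1], np.int32(15), [0.827, 0.081])]
side [([289.6, 180.5], np.int32(41), [0.617, 0.041]), ([325.4, 187.3], np.int32(41), [0.493, 0.039]), ([246.1, 208.8], np.int32(148), [0.71, 0.198]), ([273.4, 217.5], np.int32(58), [0.615, 0.207]), ([312.3, 225.8], np.int32(50), [0.49, 0.206])]
scene 0.91 [379.8, 115.5, 489.4, 214.3]
[(0.67, [146.6, 219.5, 226.1, 298.5])]
side 0.97 [199.7, 241.0, 313.6, 358.3]
[(0.89, [325.0, 114.6, 380.6, 148.3])]
```

View pics/c.png

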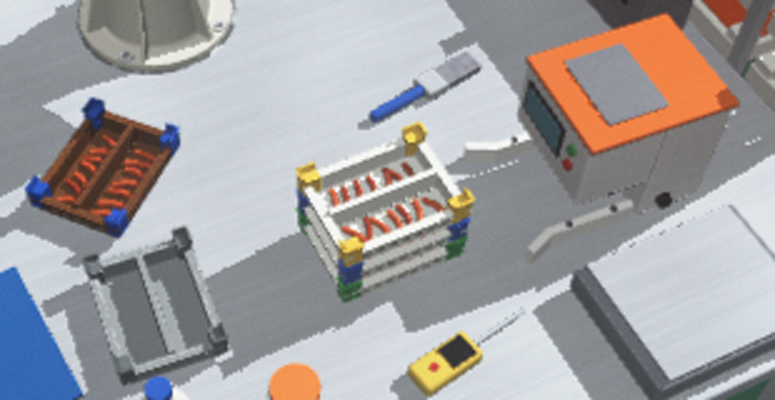

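The crop confirms the choice. The stack has yellow over blue over green corners, the empty grey tray is separate, and the brown one is a different tray. The two white rails lead to the bay, with their flared ends at about crop (465,148) and (535,248). The sanitiser stands beside the grey tray.

Run:
```python
from h import *
ms={};I={}
for n in("scene","side"):
    I[n]=eyes.get_image(n);ms[n]=eyes.camera_model(n)
ang=np.arange(-1.5,1.6,.3)
MAT=rect(.230,.190,.004);HEADTOP=None
def hull(k): return cv2.convexHull(np.argwhere(k)[:,::-1].astype(np.float32))
obs=[]
for n in ms:
    d=spotter.masks_of(n,"mat")
    if d: obs.append((ms[n],hull(d[0]["pixels"])))
x=ray(ms["scene"],(187,256),0)
for o in [obs]+[[q] for q in obs]: print("mat",fit(o,MAT,0,(x[0],x[1],ang)))
for nm in("sanitiser","sample_jar","thermometer","brush"):
    for d in spotter.masks_of("scene",nm)[:1]:
        e=d["extent"];print(nm,round(d["p"],2),np.round(e),ray(ms["scene"],((e[0]+e[2])/2,e[3]-6),0).round(3))
# orange head top
for n in ms:
    hsv=cv2.cvtColor(I[n],cv2.COLOR_BGR2HSV);k=cv2.inRange(hsv,(5,170,120),(15,255,255))
    _,lab,st,c=cv2.connectedComponentsWithStats(k)
    win=[i for i in range(1,len(c)) if (400<c[i][0]<490 and 115<c[i][1]<180 if n=="scene" else 200<c[i][0]<300 and 240<c[i][1]<330)]
    i=max(win,key=lambda i:st[i,4]);h=hull(lab==i)
    q=cv2.approxPolyDP(h,4,True).reshape(-1,2);print(n,"orange",st[i,4],[(p.tolist(),ray(ms[n],p,.2)[:2].round(3).tolist()) for p in q])
    # rails: in table plane guess z=.032
# rail tips crop coordinates -> scene px
for u,v in((465,148),(525,135),(535,248),(545,238),(630,203)):
    p=(195+u/2.5,110+v/2.5);print(p,ray(ms["scene"],p,.032).round(3))
A=I["side"];cv2.imwrite("pics/d.png",cv2.resize(A[165:365,190:370],None,fx=3,fy=3,interpolation=cv2.INTER_CUBIC))
```

```text
mat (array([ 0.49537795, -0.43267609,  0.0970009 ]), np.float64(0.04495923999165263))
mat (array([ 0.49813972, -0.43490483,  0.10176906]), np.float64(0.03526429164829059))
mat (array([ 0.49342445, -0.4322792 ,  0.09989184]), np.float64(0.033645449418585494))
sanitiser 0.62 [249. 260. 274. 299.] [ 0.728 -0.264  0.   ]
sample_jar 0.96 [300. 253. 327. 286.] [ 0.758 -0.098  0.   ]
thermometer 0.66 [359. 244. 386. 268.] [0.781 0.1   0.   ]
brush 0.69 [344. 132. 388. 159.] [ 0.363  0.303 -0.   ]
scene orange 1803 [([489.0, 151.0], [0.671, 0.573]), ([432.0, 170.0], [0.659, 0.362]), ([406.0, 133.0], [0.487, 0.371]), ([462.0, 116.0], [0.501, 0.588])]
side orange 3586 [([296.0, 256.0], [0.488, 0.37]), ([265.0, 327.0], [0.498, 0.582]), ([201.0, 305.0], [0.669, 0.57]), ([239.0, 239.0], [0.657, 0.359])]
(381.0, 169.2) [0.477 0.301 0.032]
(405.0, 164.0) [0.493 0.392 0.032]
(409.0, 209.2) [0.67  0.301 0.032]
(413.0, 205.2) [0.662 0.322 0.032]
(447.0, 191.2) [0.662 0.461 0.032]
```

View pics/d.png

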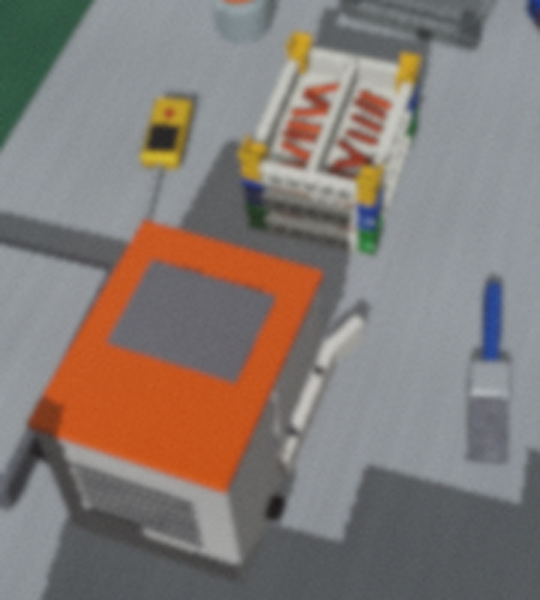

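The side view shows the stack, and the bay opening towards it. The fits give these poses:

| Item | x (m) | y (m) | Yaw |
|---|---|---|---|
| Stack | 0.552 | 0.121 | 90° |
| Base tray | 0.530 | -0.201 | -4.8° |
| Mat | 0.495 | -0.433 | 5.7° |
| Bay origin | about 0.578 | about 0.470 | about 86.8° |

I'm moving above the stack.

{"api": "servo_tool", "payload": {
  "series": [
    [0, 0, 0, 0, 0, -50, 0.55],
    [0, 0, -10, 60, -50, -67, 0.55],
    [0, 0, -63.7, 547, -484, -67, 0.55],
    [0, 0, -63.7, 547, -484, -67, 0.55],
    [0, 0, -63.7, 547, -484, -67, 0.55],
    [0, 0, -63.7, 547, -484, -67, 0.55],
    [0, 0, -63.7, 547, -484, -67, 0.55],
    [0, 0, -63.7, 547, -484, -67, 0.55],
    [0, 0, -63.7, 547, -484, -67, 0.55],
    [0, 0, -63.7, 547, -484, -67, 0.55],
    [0, 0, -63.7, 547, -484, -67, 0.55],
    [0, 0, -63.7, 547, -484, -67, 0.55],
    [0, 0, -63.7, 547, -484, -67, 0.55],
    [0, 0, -63.7, 547, -484, -67, 0.55],
    [0, 0, -63.7, 547, -484, -67, 0.55]
  ]
}}

```text
t: 2.98
eef_pos: [0.5513, 0.1203, 0.2605]
eef_rot: [[-0.009, 1.0, -0.001], [1.0, 0.009, -0.001], [-0.001, -0.001, -1.0]]
ft_force: [-0.0, -0.0, -0.3]
opening: 0.549
grip_force: 0.0
```

Run:
```python
from h import *
s=bot.observe();m=eyes.camera_model("wrist");I=eyes.get_image("wrist");cv2.imwrite("pics/e.png",I)
print(s["t"],s["eef_pos"].round(4) if hasattr(s["eef_pos"],'round') else s["eef_pos"],np.array(s["eef_rot"]).round(3).tolist(),s["opening"],s["ft_force"])
hsv=cv2.cvtColor(I,cv2.COLOR_BGR2HSV)
k=cv2.inRange(hsv,(22,150,120),(34,255,255));_,_,st,c=cv2.connectedComponentsWithStats(k)
print([(c[i].round(1).tolist(),st[i].tolist(),ray(m,c[i],.135)[:2].round(4).tolist()) for i in range(1,len(c)) if st[i,4]>20])
```

```text
2.975 [0.5513 0.1203 0.2605] [[-0.009, 1.0, -0.001], [1.0, 0.009, -0.001], [-0.001, -0.001, -1.0]] 0.5490617715676676 [-0.00321423 -0.04406148 -0.33788229]
[([387.9, 115.2], [375, 101, 26, 27, 552], [0.6184, 0.2]), ([267.1, 116.5], [256, 103, 24, 25, 449], [0.4925, 0.1976]), ([461.7, 181.9], [446, 146, 34, 63, 1045], [0.7057, 0.1296]), ([283.7, 237.7], [283, 234, 3, 11, 22], [0.5056, 0.0605])]
```

View pics/e.png

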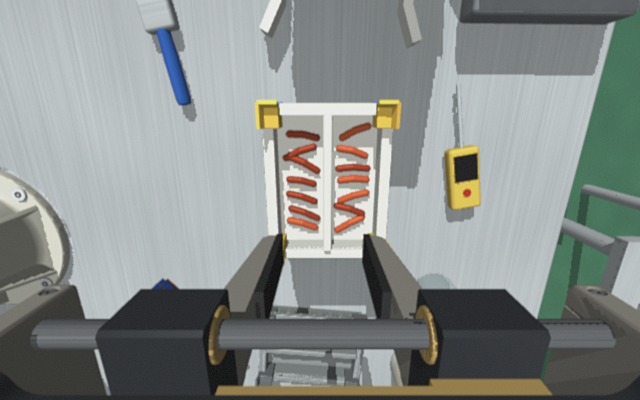

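The wrist view shows the spine from (327,115) to (328,248), the far corners at (267,116) and (388,115), and the rail tips at (270,25) and (410,35). I'll refine with the spine and the rail.

```bash
python3 - <<'E'
from h import *
I=cv2.imread("pics/e.png");m=eyes.camera_model("wrist")
g=cv2.cvtColor(I,cv2.COLOR_BGR2HSV).astype(int)
P=[]
for v in list(range(135,232,4)):
    row=g[v,312:345];w=np.where((row[:,1]<40)&(row[:,2]>195))[0]
    print(v,312+w.min() if len(w) else 0,312+w.max() if len(w) else 0,end="; ")
print()
for (u,v) in((325.8,115),(326.8,180),(327.8,245)): print(ray(m,(u,v),.128).round(4))
# outer corner edges: yellow extents at z .140
for u,v in((256,103),(401,101)): print("corner out",ray(m,(u,v),.138).round(4))
for u,v in((262,32),(270,37),(285,0),(402,12),(420,42),(408,44),(398,0)): print("rail",u,v,ray(m,(u,v),.032).round(4))
E
python3 - <<'E'
import cv2
I=cv2.imread("pics/e.png");cv2.imwrite("pics/f.png",cv2.resize(I[0:260,240:440],None,fx=3,fy=2.3,interpolation=cv2.INTER_CUBIC))
E
```

```text
135 323 331; 139 323 331; 143 323 331; 147 317 334; 151 317 331; 155 314 337; 159 312 344; 163 313 344; 167 319 330; 171 321 330; 175 320 330; 179 312 336; 183 317 337; 187 317 337; 191 312 344; 195 312 342; 199 318 336; 203 318 330; 207 318 330; 211 312 330; 215 320 344; 219 321 344; 223 320 340; 227 319 330; 231 319 330; 
[0.5539 0.1991 0.128 ]
[0.5557 0.1285 0.128 ]
[0.5579 0.0477 0.128 ]
corner out [0.4824 0.2104 0.138 ]
corner out [0.6302 0.2134 0.138 ]
rail 262 32 [0.4722 0.2997 0.032 ]
rail 270 37 [0.4822 0.2941 0.032 ]
rail 285 0 [0.5027 0.3353 0.032 ]
rail 402 12 [0.6493 0.3234 0.032 ]
rail 420 42 [0.6754 0.2898 0.032 ]
rail 408 44 [0.6602 0.2874 0.032 ]
rail 398 0 [0.6432 0.3363 0.032 ]
```

View pics/f.png

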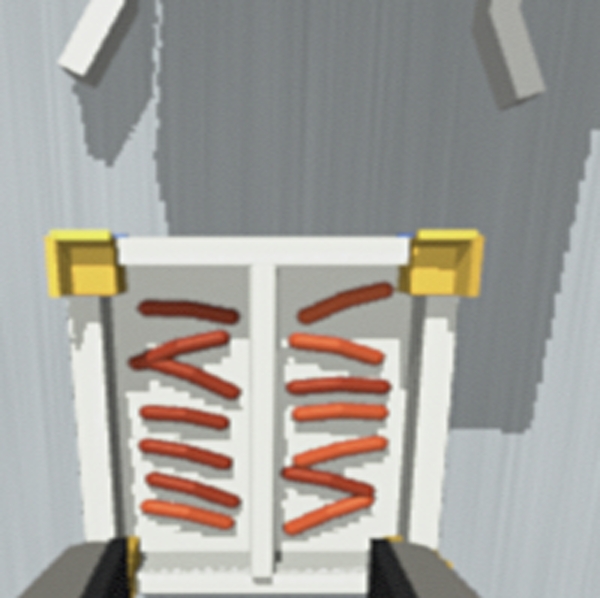

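{"api": "servo_tool", "payload": {
  "series": [
    [0, 0, -0.4, 0, 4, 50, 0.55],
    [0, 0, -0.4, 0, 4, 100, 0.55],
    [0, 0, -0.4, 0, 4, 105, 0.55],
    [0, 0, -0.4, 0, 4, 105, 0.55]
  ]
}}

```text
t: 3.52
eef_pos: [0.5564, 0.1202, 0.1571]
eef_rot: [[-0.015, 1.0, 0.001], [1.0, 0.015, 0.0], [0.0, 0.001, -1.0]]
ft_force: [0.5, 0.5, -0.4]
opening: 0.552
grip_force: 0.0
```

Run:
```python
from h import *
s=bot.observe();m=eyes.camera_model("wrist");I=eyes.get_image("wrist")
p=np.array(s["eef_pos"]);print(s["t"],p.round(4))
for dz in(-.014,-.028): print(proj(m,p+[0,0,dz]).round(1))
for dy in(.02,.04,.07):print(dy,proj(m,[p[0],p[1]+dy,.128]).round(1))
cv2.imwrite("pics/g.png",cv2.resize(I[60:320,200:460],None,fx=2.3,fy=2.3,interpolation=cv2.INTER_CUBIC))
```

```text
3.525 [0.5564 0.1202 0.1571]
[[323.  225.6]]
[[322.9 219.2]]
0.02 [[323.3 194.7]]
0.04 [[323.7 169.5]]
0.07 [[324.3 129. ]]
```

View pics/g.png

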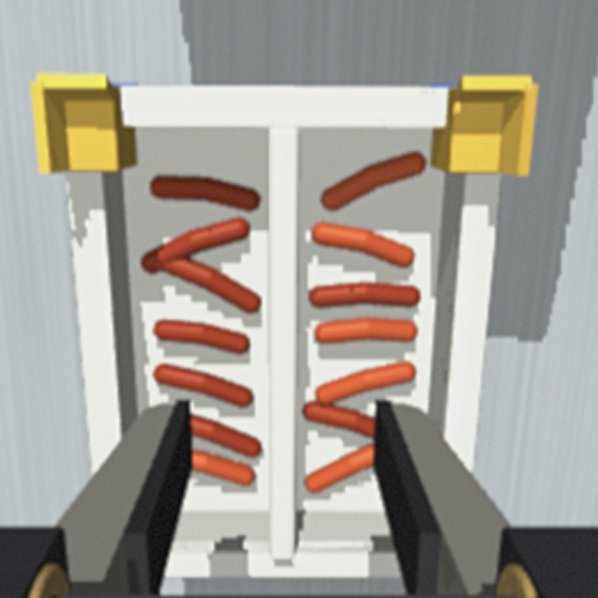

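The spine sits midway between the fingers: spine at crop 284, finger midpoint at 283. I'm descending to grip and lifting gently.

{"api": "servo_tool", "payload": {
  "grip_force": 28,
  "series": [
    [0, 0, 0, 0, 0, 30, 0.55],
    [0, 0, 0, 0, 0, 44, 0.55],
    [0, 0, 0, 0, 0, 44, 0.0],
    [0, 0, 0, 0, 0, 44, 0.0],
    [0, 0, 0, 0, 0, 44, 0.0],
    [0, 0, 0, 0, 0, 44, 0.0],
    [0, 0, 0, 0, 0, 44, 0.0]
  ]
}}

```text
t: 4.45
eef_pos: [0.5559, 0.1209, 0.112]
eef_rot: [[-0.016, 1.0, 0.0], [1.0, 0.016, 0.0], [0.0, 0.0, -1.0]]
ft_force: [-0.9, -0.8, -0.8]
opening: 0.03
grip_force: 0.0
```

Run:
```python
from h import *
s=bot.observe();print(s["t"],s["opening"],s["grip_force"])
I=eyes.get_image("wrist")
cv2.imwrite("pics/h.png",cv2.resize(I[60:320,200:460],None,fx=2.3,fy=2.3,interpolation=cv2.INTER_CUBIC))
s=bot.observe();print(s["t"],s["opening"],s["grip_force"])
```

```text
4.45 0.0301653446852988 0.0
4.5 0.002349974886257595 0.0
```

View pics/h.png

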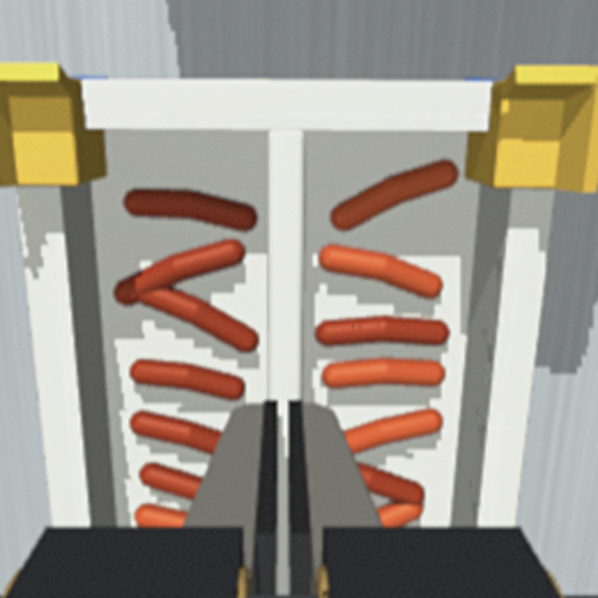

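The fingers closed above the spine: at crop (283,402) the spine runs on under the tips, and nothing was moved. The tips look shorter than stated, so I'm checking the tool geometry.

Run:
```python
from h import *
print(bot.nose_length,[a for a in dir(bot) if a[0]!='_'])
s=bot.observe();p=np.array(s["eef_pos"]);print(s["t"],p.round(4),s["ft_force"],s["opening"])
for n in("scene","side"):
    I=eyes.get_image(n);m=eyes.camera_model(n)
    for dz in(.04,.014,0,-.014): print(n,dz,proj(m,p+[0,0,dz]).round(1))
    u,v=proj(m,p)[0].astype(int);cv2.imwrite(f"pics/i_{n}.png",I[v-60:v+40,u-50:u+50])
a=cv2.imread("pics/i_scene.png");b=cv2.imread("pics/i_side.png")
cv2.imwrite("pics/i.png",cv2.resize(np.hstack([a,b]),None,fx=4,fy=4,interpolation=cv2.INTER_CUBIC))
```

```text
0.014 ['MotionError', 'nose_length', 'observe']
4.5 [0.5559 0.1209 0.1119] [-0.22861275  0.30864312  0.09747569] 0.002349974886257595
scene 0.04 [[348.5 181.6]]
scene 0.014 [[348.1 186.4]]
scene 0 [[347.9 188.9]]
scene -0.014 [[347.7 191.4]]
side 0.04 [[299.7 196.7]]
side 0.014 [[299.9 202.1]]
side 0 [[300. 205.]]
side -0.014 [[300.1 207.8]]
```

View pics/i.png

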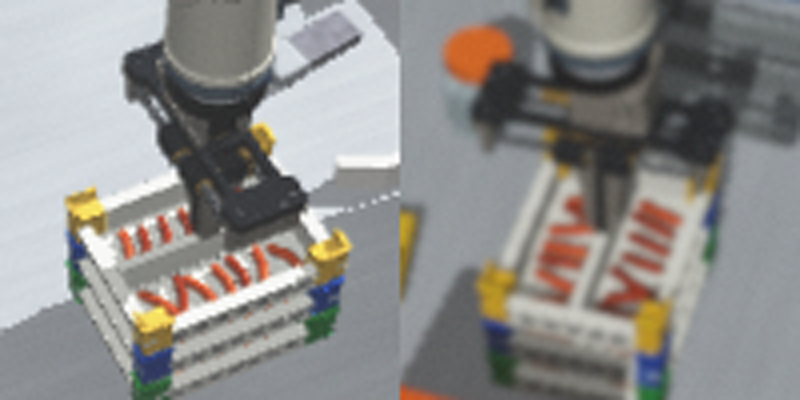

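The outside views agree. The shut tips are at about side (300,202) and scene (350,188), on or above the spine, about 25–30 mm higher than nominal. With no contact, the tips must be above 0.128, so going 22 mm lower with the fingers open is safe.

{"api": "servo_tool", "payload": {
  "grip_force": 28,
  "series": [
    [0, 0, 0, 0, 0, 0, 0.45],
    [0, 0, 0, 0, 0, 0, 0.45],
    [0, 0, 0, 0, 0, 0, 0.45],
    [0, 0, 0, 0, 0, 0, 0.45],
    [0, 0, 0, 0, 0, 10, 0.45],
    [0, 0, 0, 0, 0, 18, 0.45],
    [0, 0, 0, 0, 0, 22, 0.45],
    [0, 0, 0, 0, 0, 22, 0.45]
  ]
}}

```text
t: 5.6
eef_pos: [0.5555, 0.1208, 0.0892]
eef_rot: [[-0.016, 1.0, -0.001], [1.0, 0.016, -0.0], [-0.0, -0.001, -1.0]]
ft_force: [-0.8, 0.2, 0.1]
opening: 0.45
grip_force: 0.0
```

{"api": "servo_tool", "payload": {
  "series": [
    [0, 0, 0, 0, 0, 0, 0.0],
    [0, 0, 0, 0, 0, 0, 0.0],
    [0, 0, 0, 0, 0, 0, 0.0],
    [0, 0, 0, 0, 0, 0, 0.0],
    [0, 0, 0, 0, 0, 0, 0.0]
  ]
}}

```text
t: 6.22
eef_pos: [0.5561, 0.1209, 0.09]
eef_rot: [[-0.016, 1.0, 0.001], [1.0, 0.016, 0.0], [0.0, 0.001, -1.0]]
ft_force: [1.0, -0.8, 1.6]
opening: 0.107
grip_force: 28.0
```

{"api": "servo_tool", "payload": {
  "grip_force": 45,
  "series": [
    [0, 0, 0, 0, 0, 0, 0.3],
    [0, 0, 0, 0, 0, 0, 0.3],
    [0, 0, 0, 0, 0, 5, 0.3],
    [0, 0, 0, 0, 0, 5, 0.0],
    [0, 0, 0, 0, 0, 5, 0.0],
    [0, 0, 0, 0, 0, 5, 0.0],
    [0, 0, 0, 0, 0, 5, 0.0]
  ]
}}

```text
t: 7.1
eef_pos: [0.5558, 0.1208, 0.0846]
eef_rot: [[-0.016, 1.0, -0.0], [1.0, 0.016, -0.0], [-0.0, -0.0, -1.0]]
ft_force: [0.9, 0.6, -3.2]
opening: 0.102
grip_force: 45.0
```

{"api": "servo_tool", "payload": {
  "series": [
    [0, 0, 0, 0, 0, -3, 0.0],
    [0, 0, 0, 0, 0, -6, 0.0],
    [0, 0, 0, 0, 0, -10, 0.0],
    [0, 0, 0, 0, 0, -15, 0.0],
    [0, 0, 0, 0, 0, -20, 0.0],
    [0, 0, 0, 0, 0, -20, 0.0]
  ]
}}

```text
t: 7.85
eef_pos: [0.5562, 0.1209, 0.1054]
eef_rot: [[-0.016, 1.0, 0.001], [1.0, 0.016, 0.0], [0.0, 0.001, -1.0]]
ft_force: [-0.8, 0.4, -5.7]
opening: 0.107
grip_force: 45.0
```

The tray is lifted (5.7 N, about 0.58 kg). The working grip relation is TCP z ≈ underside − 3.4 mm. Next I carry it to the mat.

{"api": "servo_tool", "payload": {
  "series": [
    [0, 0, 0, 0, 0, -25, 0],
    [0, 0, 0, 0, 0, -55, 0],
    [0, 0, 3, -20, -2, -65, 0],
    [0, 0, 9, -60, -7, -65, 0],
    [0, 0, 17, -115, -14, -65, 0],
    [0, 0, 26, -175, -21, -65, 0],
    [0, 0, 35, -235, -29, -65, 0],
    [0, 0, 44, -295, -36, -65, 0],
    [0, 0, 53, -355, -43, -65, 0],
    [0, 0, 62, -415, -51, -65, 0],
    [0, 0, 71, -470, -57, -65, 0],
    [0, 0, 79, -515, -63, -60, 0],
    [0, 0, 84, -540, -66, -35, 0],
    [0, 0, 85.2, -553, -68, 0, 0],
    [0, 0, 85.2, -553, -68, 30, 0],
    [0, 0, 85.2, -553, -68, 60, 0],
    [0, 0, 85.2, -553, -68, 80, 0],
    [0, 0, 85.2, -553, -68, 90, 0],
    [0, 0, 85.2, -553, -68, 90, 0]
  ]
}}

```text
t: 10.22
eef_pos: [0.4962, -0.4331, 0.0145]
eef_rot: [[0.995, 0.099, -0.001], [0.099, -0.995, 0.0], [-0.001, -0.0, -1.0]]
ft_force: [0.2, 0.1, -5.4]
opening: 0.104
grip_force: 45.0
```

Run:
```python
from h import *
s=bot.observe();p=np.array(s["eef_pos"]);print(s["t"],p.round(4),np.degrees(np.arctan2(s["eef_rot"][1][0],s["eef_rot"][0][0])),s["torque"])
for n in("scene","side"):
    m=eyes.camera_model(n);hsv=cv2.cvtColor(eyes.get_image(n),cv2.COLOR_BGR2HSV)
    k=cv2.inRange(hsv,(22,150,100),(34,255,255));_,_,st,c=cv2.connectedComponentsWithStats(k)
    print(n,[(c[i].round(1).tolist(),st[i,4],ray(m,c[i],p[2]+.003+.043)[:2].round(3).tolist()) for i in range(1,len(c)) if st[i,4]>8])
```

```text
10.225 [ 0.4962 -0.4331  0.0145] 5.689411814452434 [0.01212491 0.04665446 0.04195209]
scene [([191.8, 220.6], np.int32(12), [0.419, -0.382]), ([156.9, 236.9], np.int32(15), [0.432, -0.501]), ([210.8, 254.5], np.int32(41), [0.567, -0.363]), ([171.9, 273.5], np.int32(51), [0.579, -0.49])]
side [([337.1, 108.0], np.int32(29), [0.58, -0.488]), ([373.9, 112.0], np.int32(31), [0.424, -0.504]), ([332.4, 127.4], np.int32(26), [0.567, -0.356]), ([371.5, 132.1], np.int32(23), [0.409, -0.37]), ([246.0, 208.8], np.int32(160), [0.74, 0.145])]
```

{"api": "servo_tool", "payload": {
  "series": [
    [0, 0, 0, 0, 0, 6, 0],
    [0, 0, 0, 0, 0, 9, 0],
    [0, 0, 0, 0, 0, 11, 0],
    [0, 0, 0, 0, 0, 12, 0],
    [0, 0, 0, 0, 0, 12, 0]
  ]
}}

```text
t: 10.95
eef_pos: [0.4965, -0.4332, 0.0027]
eef_rot: [[0.995, 0.099, -0.0], [0.099, -0.995, 0.0], [-0.0, -0.0, -1.0]]
ft_force: [-0.4, 0.5, -5.7]
opening: 0.104
grip_force: 45.0
```

{"api": "servo_tool", "payload": {
  "series": [
    [0, 0, 0, 0, 0, 1, 0],
    [0, 0, 0, 0, 0, 1.5, 0],
    [0, 0, 0, 0, 0, 2, 0],
    [0, 0, 0, 0, 0, 2, 0]
  ]
}}

```text
t: 11.45
eef_pos: [0.4965, -0.4332, 0.0008]
eef_rot: [[0.995, 0.099, -0.0], [0.099, -0.995, 0.0], [-0.0, -0.0, -1.0]]
ft_force: [-0.6, -0.2, -6.1]
opening: 0.105
grip_force: 45.0
```

{"api": "servo_tool", "payload": {
  "series": [
    [0, 0, 0, 0, 0, 1, 0],
    [0, 0, 0, 0, 0, 2, 0],
    [0, 0, 0, 0, 0, 3, 0],
    [0, 0, 0, 0, 0, 3, 0]
  ]
}}

```text
t: 11.95
eef_pos: [0.4966, -0.4332, 0.0006]
eef_rot: [[0.995, 0.099, 0.0], [0.099, -0.995, -0.0], [0.0, 0.0, -1.0]]
ft_force: [-6.9, 6.7, 22.1]
opening: 0.107
grip_force: 45.0
```

Contact is at TCP 0.0006, exactly as predicted. I'm easing off, releasing and rising, then stopping over the base tray for a close look.

{"api": "servo_tool", "payload": {
  "series": [
    [0, 0, 0, 0, 0, -2.5, 0],
    [0, 0, 0, 0, 0, -2.5, 0],
    [0, 0, 0, 0, 0, -2.5, 0.2],
    [0, 0, 0, 0, 0, -2.5, 0.4],
    [0, 0, 0, 0, 0, -2.5, 0.45],
    [0, 0, 0, 0, 0, -20, 0.45],
    [0, 0, 0, 0, 0, -60, 0.45],
    [0, 0, 0, 0, 0, -120, 0.45],
    [0, 0, 0, 20, -50, -170, 0.45],
    [0, 0, 0, 35, -110, -220, 0.45],
    [0, 0, 0, 48, -170, -250, 0.45],
    [0, 0, 0, 56, -215, -250, 0.45],
    [0, 0, 0, 56, -229, -250, 0.45],
    [0, 0, 0, 56, -229, -250, 0.45]
  ]
}}

```text
t: 13.7
eef_pos: [0.5298, -0.1982, 0.2496]
eef_rot: [[0.995, 0.102, 0.002], [0.102, -0.995, -0.001], [0.002, 0.001, -1.0]]
ft_force: [0.2, -1.0, -0.5]
opening: 0.451
grip_force: 0.0
```

Run:
```python
from h import *
s=bot.observe();m=eyes.camera_model("wrist");I=eyes.get_image("wrist");p=np.array(s["eef_pos"])
cv2.imwrite("pics/j.png",I);np.savez("j.npz",rvec=m["rvec"],tvec=m["tvec"],K=m["K"])
print(s["t"],p.round(4),s["opening"],s["ft_force"])
# predicted corners at fit pose, lips outer z=.052
for q in(proj(m,T(rect(.188,.148,.052),.5316,-.2018,-.085))): print(q.round(1))
for d in spotter.masks_of("wrist","base_tray")[:3]: print(d["p"],d["extent"])
ms=eyes.camera_model("scene");mm=eyes.camera_model("side");
for n,m in(("scene",ms),("side",mm)):
    eyes.get_image(n)
    for d in spotter.masks_of(n,"base_tray")[:2]: print(n,d["p"],np.round(d["extent"]))
```

```text
13.7 [ 0.5298 -0.1982  0.2496] 0.45088136741707824 [ 0.23943434 -0.952115   -0.52788962]
[279.9  92.9]
[394.4 115.7]
[361.7 247.6]
[261.  230.2]
0.59 [259.3, 90.0, 394.0, 245.3]
scene 0.57 [228. 202. 284. 262.]
side 0.69 [303. 138. 359. 184.]
```

View pics/j.png

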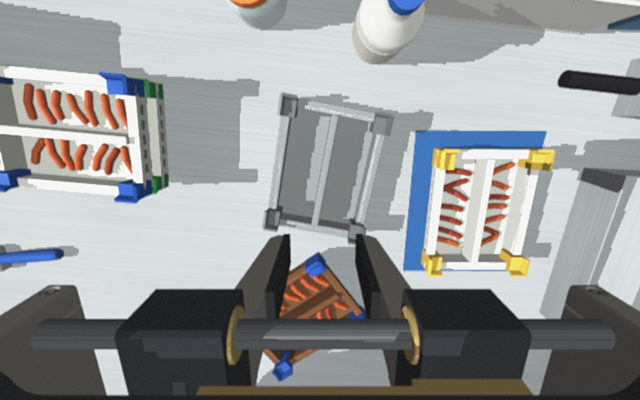

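The base tray's outer corners at (279,93), (394,115), (363,243) and (262,229) match the projected fit within about 2 px. The top tray sits flat on the mat, and the blue-cornered middle tray on the green one is visible at left. The top tray's known pose lets me calibrate out the bias.

Run:
```python
from h import *
m=dict(np.load("j.npz"));I=cv2.imread("pics/j.png");hsv=cv2.cvtColor(I,cv2.COLOR_BGR2HSV)
def hull(k): return cv2.convexHull(np.argwhere(k>0)[:,::-1].astype(np.float32))
LIP=rect(.188,.148,.052)+rect(.184,.144,.034)
def keep(k,x0,x1,y0,y1):
    o=np.zeros_like(k);o[y0:y1,x0:x1]=k[y0:y1,x0:x1];return cv2.morphologyEx(o,cv2.MORPH_OPEN,np.ones((2,2),np.uint8))
ang=[-.3,0,.3]
y=keep(cv2.inRange(hsv,(20,120,90),(34,255,255)),415,570,135,285)
print("top on mat true .4966 -.4332 .0993:",fit([(m,hull(y))],LIP,.004,(.4966,-.4332,ang)))
import itertools
eyes.get_image("wrist");d=spotter.masks_of("wrist","base_tray")[0]
k=d["pixels"].astype(np.uint8);print(fit([(m,hull(k))],TRAY,0,(.532,-.2,ang)))
# dark-grey corner/edge based: grey pixels darker than table
g=I.max(2);
k2=keep(((g<165)&(hsv[...,1]<60)).astype(np.uint8),255,400,85,250)
b=keep(cv2.inRange(hsv,(105,150,60),(125,255,255)),0,145,60,210)
_,_,st,c=cv2.connectedComponentsWithStats(b);print([(st[i].tolist()) for i in range(1,len(c)) if st[i,4]>20])
print("pred mid corners",proj(m,T(rect(.188,.148,.052),.556,.1205,np.radians(91),.044)).round(1).tolist())
for yw in(-.08,-.09,-.1):print(proj(m,T(rect(.188,.148,.052),.533,-.202,yw)).round(1).tolist())
cv2.imwrite("pics/k.png",cv2.resize(I[80:255,250:405],None,fx=3.4,fy=3.4,interpolation=cv2.INTER_CUBIC))
```

```text
top on mat true .4966 -.4332 .0993: (array([ 0.49671105, -0.43617229,  0.10107543]), np.float64(0.042134072190355365))
(array([ 0.53369473, -0.19897929, -0.07605614]), np.float64(0.013967979663208285))
[[101, 74, 44, 23, 612], [0, 79, 13, 5, 53], [0, 171, 31, 21, 375], [116, 182, 30, 21, 455]]
pred mid corners [[-19.2, 190.9], [-53.9, 57.7], [124.0, 73.6], [137.3, 203.2]]
[[279.7, 92.0], [394.5, 114.3], [362.3, 246.5], [261.5, 229.6]]
[[280.5, 91.5], [395.1, 115.0], [361.6, 246.9], [260.9, 229.0]]
[[281.4, 91.0], [395.6, 115.7], [360.8, 247.2], [260.3, 228.4]]
```

{"api": "servo_tool", "payload": {
  "series": [
    [0, 0, -5, 5, -20, 0, 0.5],
    [0, 0, -15, 15, -70, 0, 0.5],
    [0, 0, -25, 26, -130, 0, 0.5],
    [0, 0, -35, 37, -190, 10, 0.5],
    [0, 0, -45, 47, -250, 20, 0.5],
    [0, 0, -55, 57, -300, 33, 0.5],
    [0, 0, -65, 59, -314, 33, 0.5],
    [0, 0, -75, 59, -314, 33, 0.5],
    [0, 0, -85.2, 59, -314, 33, 0.5],
    [0, 0, -85.2, 59, -314, 33, 0.5],
    [0, 0, -85.2, 59, -314, 33, 0.5]
  ]
}}

```text
t: 15.48
eef_pos: [0.5571, 0.1183, 0.2146]
eef_rot: [[-0.011, 1.0, -0.0], [1.0, 0.011, -0.0], [-0.0, -0.0, -1.0]]
ft_force: [0.2, -0.2, -0.3]
opening: 0.497
grip_force: 0.0
```

Run:
```python
from h import *
s=bot.observe();m=eyes.camera_model("wrist");I=eyes.get_image("wrist");p=np.array(s["eef_pos"])
cv2.imwrite("pics/l.png",I);np.savez("l.npz",rvec=m["rvec"],tvec=m["tvec"],K=m["K"])
print(s["t"],p.round(4),np.degrees(np.arctan2(s["eef_rot"][1][0],s["eef_rot"][0][0])))
hsv=cv2.cvtColor(I,cv2.COLOR_BGR2HSV)
b=cv2.inRange(hsv,(105,130,60),(125,255,255));_,_,st,c=cv2.connectedComponentsWithStats(b)
for i in range(1,len(c)):
    if st[i,4]>150 and 80<c[i][1]<150:
        x,y,w,h,a=st[i];print(st[i].tolist(),ray(m,(x,y),.094)[:2].round(4),ray(m,(x+w,y),.094)[:2].round(4))
print("same measure in e: out lips .4824 .2104 / .6302 .2134, blobs 256..280,375..401")
# spine columns: bright low-sat run near centre
for v in range(125,150,4):
    r=I[v,300:350].min(1);print(v,r[::2].tolist())
```

```text
15.475 [0.5571 0.1183 0.2146] 90.64760744669469
[249, 99, 27, 27, 634] [0.4816 0.2124] [0.5088 0.2127]
[369, 98, 27, 29, 671] [0.6026 0.2146] [0.6299 0.2149]
same measure in e: out lips .4824 .2104 / .6302 .2134, blobs 256..280,375..401
125 [164, 163, 163, 161, 163, 163, 162, 162, 157, 216, 231, 229, 228, 187, 160, 163, 165, 163, 163, 163, 162, 162, 165, 163, 165]
129 [59, 132, 163, 165, 162, 164, 163, 163, 157, 215, 231, 229, 229, 189, 161, 164, 161, 135, 116, 111, 108, 91, 93, 92, 82]
133 [40, 35, 29, 59, 132, 161, 164, 163, 157, 216, 231, 229, 229, 188, 162, 166, 92, 39, 45, 41, 42, 42, 40, 39, 41]
137 [118, 58, 35, 40, 39, 31, 67, 159, 157, 215, 231, 229, 228, 185, 161, 164, 164, 142, 127, 129, 127, 131, 142, 142, 145]
141 [163, 165, 160, 122, 58, 33, 69, 160, 159, 216, 230, 228, 229, 184, 163, 162, 163, 162, 162, 163, 161, 163, 161, 163, 164]
145 [117, 87, 77, 73, 74, 82, 74, 42, 166, 220, 231, 228, 230, 185, 160, 162, 162, 162, 161, 165, 163, 148, 117, 84, 73]
149 [62, 56, 50, 45, 43, 50, 66, 110, 228, 221, 230, 229, 230, 181, 161, 169, 204, 137, 74, 63, 66, 67, 60, 56, 49]
```

{"api": "servo_tool", "payload": {
  "grip_force": 45,
  "series": [
    [0, 0, 0, 2, -1, 55, 0.45],
    [0, 0, 0, 2, -1, 110, 0.45],
    [0, 0, 0, 2, -1, 150, 0.45],
    [0, 0, 0, 2, -1, 168, 0.45],
    [0, 0, 0, 2, -1, 174, 0.45],
    [0, 0, 0, 2, -1, 174, 0.2],
    [0, 0, 0, 2, -1, 174, 0.0],
    [0, 0, 0, 2, -1, 174, 0.0],
    [0, 0, 0, 2, -1, 174, 0.0],
    [0, 0, 0, 2, -1, 174, 0.0],
    [0, 0, 0, 2, -1, 174, 0.0]
  ]
}}

```text
t: 16.9
eef_pos: [0.5565, 0.1207, 0.0417]
eef_rot: [[-0.015, 1.0, 0.001], [1.0, 0.015, 0.0], [0.0, 0.001, -1.0]]
ft_force: [-1.0, -0.8, 7.3]
opening: 0.106
grip_force: 45.0
```

{"api": "servo_tool", "payload": {
  "series": [
    [0, 0, 0, 0, 0, -3, 0.0],
    [0, 0, 0, 0, 0, -6, 0.0],
    [0, 0, 0, 0, 0, -10, 0.0],
    [0, 0, 0, 0, 0, -15, 0.0],
    [0, 0, 0, 0, 0, -20, 0.0],
    [0, 0, 0, 0, 0, -20, 0.0]
  ]
}}

```text
t: 17.65
eef_pos: [0.5564, 0.1206, 0.0613]
eef_rot: [[-0.016, 1.0, 0.001], [1.0, 0.016, 0.0], [0.0, 0.001, -1.0]]
ft_force: [-0.5, 0.6, -5.8]
opening: 0.104
grip_force: 45.0
```

{"api": "servo_tool", "payload": {
  "series": [
    [0, 0, 0, 0, 0, -25, 0],
    [0, 0, 0, 0, 0, -55, 0],
    [0, 0, 5, -15, -2, -75, 0],
    [0, 0, 14, -45, -5, -80, 0],
    [0, 0, 24, -90, -9, -80, 0],
    [0, 0, 34, -140, -13, -80, 0],
    [0, 0, 44, -190, -17, -80, 0],
    [0, 0, 54, -235, -21, -80, 0],
    [0, 0, 64, -275, -25, -80, 0],
    [0, 0, 74, -305, -28, -80, 0],
    [0, 0, 84, -320, -28.5, -75, 0],
    [0, 0, 93, -320.7, -28.5, -55, 0],
    [0, 0, 95.6, -320.7, -28.5, -35, 0],
    [0, 0, 95.6, -320.7, -28.5, -20, 0],
    [0, 0, 95.6, -320.7, -28.5, -20, 0],
    [0, 0, 95.6, -320.7, -28.5, -20, 0]
  ]
}}

```text
t: 19.65
eef_pos: [0.533, -0.2006, 0.0813]
eef_rot: [[0.997, -0.081, 0.001], [-0.081, -0.997, -0.0], [0.001, 0.0, -1.0]]
ft_force: [-0.1, 0.1, -4.0]
opening: 0.103
grip_force: 45.0
```

Run:
```python
from h import *
s=bot.observe();p=np.array(s["eef_pos"]);print(s["t"],p.round(4),np.degrees(np.arctan2(s["eef_rot"][1][0],s["eef_rot"][0][0])),s["ft_force"])
z=p[2]+.0023
for n in("scene","side"):
    m=eyes.camera_model(n);I=eyes.get_image(n);hsv=cv2.cvtColor(I,cv2.COLOR_BGR2HSV)
    k=cv2.inRange(hsv,(105,150,60),(125,255,255));_,_,st,c=cv2.connectedComponentsWithStats(k)
    q=proj(m,T(rect(.180,.140,z+.046),p[0],p[1],np.radians(-4.7)))
    for u in q:
        i=min(range(1,len(c)),key=lambda i:np.hypot(*(c[i]-u)) if st[i,4]>8 else 1e9)
        print(n,"pred",u.round(1),"blue",c[i].round(1),st[i,4])
    # dark corners of base: predicted at .533,-.2005
    print("base pred",proj(m,T(rect(.188,.148,.052),.533,-.2005,-.082)).round(0).tolist())
```

```text
19.65 [ 0.533  -0.2006  0.0813] -4.655680445157023 [-0.14406381  0.12539423 -3.9502857 ]
scene pred [283.4 231.9] blue [279.9 230. ] 42
scene pred [238.8 246. ] blue [239.9 242.7] 50
scene pred [224.6 199.9] blue [229.3 203.9] 9
scene pred [266.6 187.6] blue [263.  164.6] 42
base pred [[287.0, 245.0], [242.0, 260.0], [227.0, 213.0], [270.0, 200.0]]
side pred [301.9 145.8] blue [305.1 147.4] 30
side pred [315.4 123.2] blue [317.9 124.7] 27
side pred [360.4 134. ] blue [357.3 134.8] 26
side pred [349.2 157.8] blue [347.1 158.3] 37
base pred [[301.0, 162.0], [315.0, 138.0], [360.0, 149.0], [349.0, 174.0]]
```

{"api": "servo_tool", "payload": {
  "series": [
    [0, 0, 0, 0, 0, 15, 0],
    [0, 0, 0, 0, 0, 25, 0],
    [0, 0, 0, 0, 0, 31, 0],
    [0, 0, 0, 0, 0, 33, 0],
    [0, 0, 0, 0, 0, 35, 0],
    [0, 0, 0, 0, 0, 35, 0]
  ]
}}

```text
t: 20.5
eef_pos: [0.5326, -0.2006, 0.0459]
eef_rot: [[0.997, -0.082, 0.0], [-0.082, -0.997, -0.0], [0.0, 0.0, -1.0]]
ft_force: [0.2, -0.9, -4.9]
opening: 0.102
grip_force: 45.0
```

{"api": "servo_tool", "payload": {
  "series": [
    [0, 0, 0, 0, 0, 1.5, 0],
    [0, 0, 0, 0, 0, 3, 0],
    [0, 0, 0, 0, 0, 4, 0],
    [0, 0, 0, 0, 0, 4.8, 0],
    [0, 0, 0, 0, 0, 4.8, 0]
  ]
}}

```text
t: 21.12
eef_pos: [0.5325, -0.2006, 0.0417]
eef_rot: [[0.997, -0.082, 0.0], [-0.082, -0.997, -0.0], [0.0, 0.0, -1.0]]
ft_force: [-3.5, 1.7, 5.3]
opening: 0.106
grip_force: 45.0
```

Seated at the predicted height with light contact. I'm releasing and fetching the top tray from the mat.

{"api": "servo_tool", "payload": {
  "series": [
    [0, 0, 0, 0, 0, -1, 0],
    [0, 0, 0, 0, 0, -1, 0.2],
    [0, 0, 0, 0, 0, -1, 0.35],
    [0, 0, 0, 0, 0, -1, 0.45],
    [0, 0, 0, 0, 0, -15, 0.45],
    [0, 0, 0, 0, 0, -50, 0.45],
    [0, 0, 0, 0, 0, -90, 0.45],
    [0, 0, -4, -4, 50, -95, 0.45],
    [0, 0, -8, -8, 110, -95, 0.45],
    [0, 0, -10.4, -12, 170, -95, 0.45],
    [0, 0, -10.4, -16, 220, -90, 0.45],
    [0, 0, -10.4, -16.7, 235, -60, 0.45],
    [0, 0, -10.4, -16.7, 235, -10, 0.45],
    [0, 0, -10.4, -16.7, 235, 25, 0.45],
    [0, 0, -10.4, -16.7, 235, 39, 0.45],
    [0, 0, -10.4, -16.7, 235, 40.5, 0.45]
  ]
}}

```text
t: 23.12
eef_pos: [0.4968, -0.4334, 0.0007]
eef_rot: [[0.995, 0.1, -0.0], [0.1, -0.995, 0.0], [-0.0, -0.0, -1.0]]
ft_force: [-0.4, -0.2, 0.3]
opening: 0.451
grip_force: 0.0
```

{"api": "servo_tool", "payload": {
  "grip_force": 45,
  "series": [
    [0, 0, 0, 0, 0, 0, 0.2],
    [0, 0, 0, 0, 0, 0, 0],
    [0, 0, 0, 0, 0, 0, 0],
    [0, 0, 0, 0, 0, 0, 0],
    [0, 0, 0, 0, 0, 0, 0],
    [0, 0, 0, 0, 0, 0, 0]
  ]
}}

```text
t: 23.88
eef_pos: [0.497, -0.4335, 0.0013]
eef_rot: [[0.995, 0.099, 0.001], [0.099, -0.995, -0.0], [0.001, 0.0, -1.0]]
ft_force: [-0.5, 2.4, 5.5]
opening: 0.105
grip_force: 45.0
```

Run:
```python
from h import *
print(bot.observe()["t"])
# where is the middle tray on the base now, seen by blue corners, relative to pred
for n in("scene","side"):
    m=eyes.camera_model(n);I=eyes.get_image(n);hsv=cv2.cvtColor(I,cv2.COLOR_BGR2HSV)
    k=cv2.inRange(hsv,(105,150,60),(125,255,255));_,_,st,c=cv2.connectedComponentsWithStats(k)
    for z in(.09,):
      q=proj(m,T(rect(.180,.140,z),.5325,-.2006,-.082))
      for u in q:
        i=min(range(1,len(c)),key=lambda i:np.hypot(*(c[i]-u)) if st[i,4]>8 else 1e9)
        print(n,"pred",u.round(1),"blue",c[i].round(1),st[i,4])
```

```text
23.875
scene pred [284.2 238.4] blue [280.9 236.5] 37
scene pred [240.7 252.3] blue [241.9 249.6] 50
scene pred [226.6 206.8] blue [229.3 208.5] 53
scene pred [267.7 194.6] blue [266.2 197.4] 38
side pred [302.2 154. ] blue [305.4 155. ] 22
side pred [315.5 131.4] blue [317.8 133.8] 32
side pred [359.7 142.1] blue [369.7 139. ] 136
side pred [348.6 165.9] blue [346.6 166.6] 34
```

{"api": "servo_tool", "payload": {
  "series": [
    [0, 0, 0, 0, 0, -4, 0],
    [0, 0, 0, 0, 0, -12, 0],
    [0, 0, 0, 0, 0, -35, 0],
    [0, 0, 0, 0, 0, -75, 0],
    [0, 0, 0, 0, 0, -120, 0],
    [0, 0, 1, 4, -15, -145, 0],
    [0, 0, 4, 14, -55, -150, 0],
    [0, 0, 7, 27, -105, -150, 0],
    [0, 0, 9, 41, -160, -150, 0],
    [0, 0, 10.4, 52, -203, -150, 0],
    [0, 0, 10.4, 57, -223, -145, 0],
    [0, 0, 10.4, 58.4, -228.2, -130, 0],
    [0, 0, 10.4, 58.4, -228.2, -115, 0],
    [0, 0, 10.4, 58.4, -228.2, -105, 0],
    [0, 0, 10.4, 58.4, -228.2, -98, 0],
    [0, 0, 10.4, 58.4, -228.2, -98, 0]
  ]
}}

```text
t: 25.98
eef_pos: [0.5316, -0.2009, 0.0978]
eef_rot: [[0.997, -0.083, -0.001], [-0.083, -0.997, 0.0], [-0.001, -0.0, -1.0]]
ft_force: [-0.1, 0.1, -5.9]
opening: 0.104
grip_force: 45.0
```

{"api": "servo_tool", "payload": {
  "series": [
    [0, 0, 0, 0.5, 0, 3, 0],
    [0, 0, 0, 0.5, 0, 6, 0],
    [0, 0, 0, 0.5, 0, 8, 0],
    [0, 0, 0, 0.5, 0, 9, 0],
    [0, 0, 0, 0.5, 0, 9, 0]
  ]
}}

```text
t: 26.6
eef_pos: [0.5326, -0.2005, 0.0895]
eef_rot: [[0.997, -0.082, -0.0], [-0.082, -0.997, 0.0], [-0.0, -0.0, -1.0]]
ft_force: [-0.2, 0.0, -5.4]
opening: 0.103
grip_force: 45.0
```

{"api": "servo_tool", "payload": {
  "series": [
    [0, 0, 0, 0, 0, 1.5, 0],
    [0, 0, 0, 0, 0, 3, 0],
    [0, 0, 0, 0, 0, 4, 0],
    [0, 0, 0, 0, 0, 4.8, 0],
    [0, 0, 0, 0, 0, 4.8, 0]
  ]
}}

```text
t: 27.22
eef_pos: [0.5325, -0.2006, 0.0852]
eef_rot: [[0.997, -0.082, 0.0], [-0.082, -0.997, 0.0], [0.0, -0.0, -1.0]]
ft_force: [-3.6, 2.3, 3.7]
opening: 0.105
grip_force: 45.0
```

Seated at the expected 0.0852. I'm releasing and moving to look at the bay mouth.

{"api": "servo_tool", "payload": {
  "series": [
    [0, 0, 0, 0, 0, -0.8, 0],
    [0, 0, 0, 0, 0, -0.8, 0.2],
    [0, 0, 0, 0, 0, -0.8, 0.35],
    [0, 0, 0, 0, 0, -0.8, 0.45],
    [0, 0, 0, 0, 0, -15, 0.45],
    [0, 0, 0, 0, 0, -50, 0.45],
    [0, 0, 0, 0, 0, -100, 0.45],
    [0, 0, -8, 0, -40, -140, 0.45],
    [0, 0, -18, 0, -90, -165, 0.45],
    [0, 0, -28, -1, -140, -175, 0.45],
    [0, 0, -38, -2, -190, -175, 0.45],
    [0, 0, -48, -3, -250, -175, 0.45],
    [0, 0, -58, -3.4, -300, -175, 0.45],
    [0, 0, -68, -3.4, -350, -175, 0.45],
    [0, 0, -78, -3.4, -390, -175, 0.45],
    [0, 0, -88, -3.4, -402, -175, 0.45],
    [0, 0, -94.7, -3.4, -402, -175, 0.45],
    [0, 0, -94.7, -3.4, -402, -175, 0.45],
    [0, 0, -94.7, -3.4, -402, -175, 0.45]
  ]
}}

```text
t: 29.6
eef_pos: [0.5622, 0.2002, 0.2603]
eef_rot: [[0.003, 1.0, 0.001], [1.0, -0.003, 0.0], [0.0, 0.001, -1.0]]
ft_force: [-1.0, 0.1, -0.2]
opening: 0.451
grip_force: 0.0
```

Run:
```python
from h import *
s=bot.observe();m=eyes.camera_model("wrist");I=eyes.get_image("wrist");p=np.array(s["eef_pos"])
cv2.imwrite("pics/w.png",I);np.savez("w.npz",rvec=m["rvec"],tvec=m["tvec"],K=m["K"])
print(s["t"],p.round(4),np.degrees(np.arctan2(s["eef_rot"][1][0],s["eef_rot"][0][0])))
# verify restack with cameras: blue & yellow
for n in("scene","side"):
    mm=eyes.camera_model(n);J=eyes.get_image(n);hsv=cv2.cvtColor(J,cv2.COLOR_BGR2HSV)
    k=cv2.inRange(hsv,(22,150,100),(34,255,255));_,_,st,c=cv2.connectedComponentsWithStats(k)
    for u in proj(mm,T(rect(.180,.140,.134),.5325,-.2006,-.082)):
        i=min(range(1,len(c)),key=lambda i:np.hypot(*(c[i]-u)) if st[i,4]>8 else 1e9);print(n,u.round(1),c[i].round(1),st[i,4])
hsv=cv2.cvtColor(I,cv2.COLOR_BGR2HSV)
k=cv2.inRange(hsv,(45,100,50),(85,255,255));_,_,st,c=cv2.connectedComponentsWithStats(k)
for i in range(1,len(c)):
    if st[i,4]>60: 
        x,y,w,h,a=st[i];print("green",st[i].tolist(),ray(m,(x,y),.05)[:2].round(4),ray(m,(x+w,y),.05)[:2].round(4))
big=cv2.resize(I[0:190,200:460],None,fx=3,fy=3,interpolation=cv2.INTER_CUBIC);cv2.imwrite("pics/x.png",big)
```

```text
29.6 [0.5622 0.2002 0.2603] 89.83651954550372
scene [283.3 231.1] [240.4 240.2] 14
scene [238.6 245.2] [240.4 240.2] 14
scene [224.3 199. ] [226.8 200.8] 40
scene [266.4 186.7] [263.7 191.2] 15
side [302. 145.] [347.3 157.8] 46
side [315.5 122.4] [357.4 134.4] 37
side [360.6 133.1] [357.4 134.4] 37
side [349.4 156.9] [347.3 157.8] 46
green [389, 16, 18, 12, 190] [0.6429 0.3934] [0.6647 0.3933]
green [354, 163, 17, 21, 308] [0.6057 0.2155] [0.6292 0.2154]
green [265, 164, 18, 21, 310] [0.4825 0.2146] [0.5074 0.2145]
green [352, 258, 8, 26, 127] [0.6066 0.0697] [0.6189 0.0696]
```

View pics/x.png

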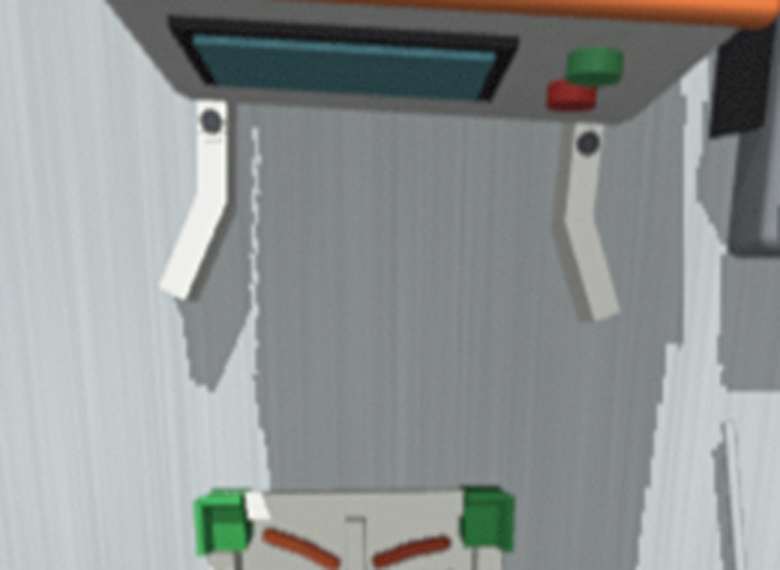

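The crop shows the rail knees at about (226,200) left and (566,220) right, and the rail tips at (188,298) and (592,322). The head's lower front edge runs from (180,95) to (625,122), and the green tray is below. That was one view over the budget of 10, so I'll use numbers only from here.

Run:
```python
from h import *
m=dict(np.load("w.npz"))
for nm,u,v,z in(("Lknee",226,200,.032),("Ltop",227,105,.032),("Ltip",188,298,.032),("Rknee",566,220,.032),("Rtop",574,130,.032),("Rtip",592,322,.032),("headL",180,95,.08),("headR",625,122,.08)):
    print(nm,ray(m,(200+u/3,v/3),z).round(4))
I=cv2.imread("pics/w.png");print([ray(m,(u,v),.04).round(4)[:2] for u,v in((318.5,173),(319,185))])
for v in(176,182,188,194,220):
    r=I[v,300:345].min(1);print(v,r.tolist())
```

```text
Lknee [0.5004 0.3405 0.032 ]
Ltop [0.5027 0.3776 0.032 ]
Ltip [0.4811 0.2999 0.032 ]
Rknee [0.6503 0.3318 0.032 ]
Rtop [0.6515 0.3675 0.032 ]
Rtip [0.6648 0.2889 0.032 ]
headL [0.492  0.3699 0.08  ]
headR [0.6605 0.3603 0.08  ]
[array([0.5563, 0.1997]), array([0.5569, 0.182 ])]
176 [166, 168, 166, 166, 167, 168, 166, 167, 165, 166, 165, 166, 167, 167, 164, 164, 168, 169, 169, 167, 156, 137, 158, 167, 167, 167, 166, 165, 166, 166, 167, 166, 166, 167, 166, 166, 167, 166, 165, 166, 169, 166, 166, 168, 170]
182 [38, 38, 36, 31, 38, 60, 96, 134, 148, 162, 167, 169, 168, 165, 164, 161, 166, 169, 166, 166, 160, 143, 159, 168, 168, 167, 167, 163, 151, 145, 132, 101, 72, 48, 40, 26, 23, 31, 30, 31, 31, 30, 30, 31, 32]
188 [168, 168, 169, 168, 159, 138, 120, 91, 62, 49, 39, 34, 55, 113, 157, 162, 167, 167, 166, 167, 162, 146, 151, 153, 103, 55, 46, 58, 67, 87, 116, 130, 139, 156, 165, 165, 169, 170, 169, 169, 169, 169, 169, 167, 170]
194 [50, 59, 68, 80, 109, 117, 133, 141, 145, 154, 163, 167, 169, 168, 164, 152, 163, 167, 167, 167, 164, 146, 148, 163, 168, 167, 162, 144, 117, 93, 81, 70, 52, 39, 26, 27, 25, 26, 26, 30, 29, 30, 25, 34, 25]
220 [161, 149, 125, 106, 96, 74, 56, 41, 37, 35, 40, 91, 156, 168, 160, 166, 226, 234, 234, 232, 232, 219, 159, 156, 167, 164, 134, 91, 60, 49, 56, 55, 58, 64, 76, 79, 84, 94, 98, 98, 96, 98, 99, 97, 99]
```

The bay axis comes out with its origin at about (0.5826, 0.469) and yaw about 86.7°. The control tray is at about (0.557, 0.1205) with yaw about 90.7°.

I'll hold its spine 40 mm behind centre, pressed slightly down, and slide it into line and between the rails.

{"api": "servo_tool", "payload": {
  "grip_force": 25,
  "series": [
    [0, 0, -0.9, -60, -2, 20, 0.4],
    [0, 0, -0.9, -110, -4.5, 50, 0.4],
    [0, 0, -0.9, -119.7, -4.5, 110, 0.4],
    [0, 0, -0.9, -119.7, -4.5, 170, 0.4],
    [0, 0, -0.9, -119.7, -4.5, 220, 0.4],
    [0, 0, -0.9, -119.7, -4.5, 250, 0.4],
    [0, 0, -0.9, -119.7, -4.5, 260, 0.4],
    [0, 0, -0.9, -119.7, -4.5, 262, 0.4],
    [0, 0, -0.9, -119.7, -4.5, 262, 0.2],
    [0, 0, -0.9, -119.7, -4.5, 262, 0],
    [0, 0, -0.9, -119.7, -4.5, 262, 0],
    [0, 0, -0.9, -119.7, -4.5, 262, 0],
    [0, 0, -0.9, -119.7, -4.5, 262, 0],
    [0, 0, -0.9, -119.7, -4.5, 262, 0]
  ]
}}

```text
t: 31.5
eef_pos: [0.5576, 0.0807, -0.0015]
eef_rot: [[-0.016, 1.0, 0.0], [1.0, 0.016, 0.0], [0.0, 0.0, -1.0]]
ft_force: [-2.5, -0.1, 7.3]
opening: 0.104
grip_force: 25.0
```

{"api": "servo_tool", "payload": {
  "series": [
    [0, 0, 0.5, 5, 0.6, 0, 0],
    [0, 0, 1.5, 17, 1.9, 0, 0],
    [0, 0, 2.5, 31, 3.4, 0, 0],
    [0, 0, 3.5, 45, 5, 0, 0],
    [0, 0, 4.2, 58, 6.4, 0, 0],
    [0, 0, 4.2, 70, 7.7, 0, 0],
    [0, 0, 4.2, 80, 8.4, 0, 0],
    [0, 0, 4.2, 80, 8.4, 0, 0]
  ]
}}

```text
t: 32.5
eef_pos: [0.5653, 0.1612, -0.0015]
eef_rot: [[0.057, 0.998, 0.001], [0.998, -0.057, 0.0], [0.0, 0.001, -1.0]]
ft_force: [-0.8, 0.9, 4.1]
opening: 0.108
grip_force: 25.0
```

Run:
```python
from h import *
s=bot.observe();p=np.array(s["eef_pos"]);print(s["t"],p.round(4),s["torque"])
m=eyes.camera_model("wrist");I=eyes.get_image("wrist")
hsv=cv2.cvtColor(I,cv2.COLOR_BGR2HSV)
k=cv2.inRange(hsv,(45,100,50),(85,255,255));_,_,st,c=cv2.connectedComponentsWithStats(k)
for i in range(1,len(c)):
    if st[i,4]>60: print("green",st[i].tolist(),c[i].round(1),ray(m,c[i],.048)[:2].round(4))
# projected expectations
d=np.array([.0576,.9983]);nrm=np.array([-.9983,.0576]);o=np.array([.5826,.469])
for nm,bx,by,z in(("kneeL",-.13,.075,.032),("kneeR",-.13,-.075,.032),("tipL",-.17,.092,.032),("tipR",-.17,-.092,.032)):
    q=o+bx*d+by*nrm;print(nm,proj(m,[*q,z]).round(1))
cv2.imwrite("pics/y.png",I)
```

```text
32.5 [ 0.5653  0.1612 -0.0015] [0.06501632 0.11112644 0.00579243]
green [141, 0, 85, 66, 4204] [182.7  30.2] [0.5116 0.2797]
green [419, 0, 85, 65, 4185] [461.6  30.2] [0.6315 0.2728]
green [231, 279, 15, 11, 124] [238.9 284.1] [0.5181 0.1543]
green [400, 280, 15, 9, 119] [406.2 284.3] [0.6108 0.1487]
kneeL [[ 143.4 -128.7]]
kneeR [[ 500.2 -128.3]]
tipL [[122.  -16.8]]
tipR [[521.7 -16.7]]
```

Well aligned: the tray midline is at x 0.5716 against the axis at 0.5715. Sliding straight in.

{"api": "servo_tool", "payload": {
  "series": [
    [0, 0, 0, 6, 0, 0, 0],
    [0, 0, 0, 18, 0, 0, 0],
    [0, 0, 0, 30, 0, 0, 0],
    [0, 0, 0, 40, 0, 0, 0],
    [0, 0, 0, 48, 0, 0, 0],
    [0, 0, 0, 48, 0, 0, 0]
  ]
}}

```text
t: 33.3
eef_pos: [0.568, 0.2087, -0.0015]
eef_rot: [[0.057, 0.998, 0.001], [0.998, -0.057, -0.0], [-0.0, 0.001, -1.0]]
ft_force: [-1.5, -2.5, 6.7]
opening: 0.107
grip_force: 25.0
```

{"api": "servo_tool", "payload": {
  "series": [
    [0, 0, 0, 6, 0, 0, 0],
    [0, 0, 0, 16, 0, 0, 0],
    [0, 0, 0, 26, 0, 0, 0],
    [0, 0, 0, 36, 0, 0, 0],
    [0, 0, 0, 44, 0, 0, 0],
    [0, 0, 0, 44, 0, 0, 0]
  ]
}}

```text
t: 34.05
eef_pos: [0.5704, 0.2526, -0.0015]
eef_rot: [[0.057, 0.998, 0.001], [0.998, -0.057, -0.0], [-0.0, 0.001, -1.0]]
ft_force: [-1.3, -2.5, 6.8]
opening: 0.109
grip_force: 25.0
```

{"api": "servo_tool", "payload": {
  "series": [
    [0, 0, 0, 0, 0, 0, 0.2],
    [0, 0, 0, 0, 0, 0, 0.4],
    [0, 0, 0, 0, 0, 0, 0.45],
    [0, 0, 0, 0, 0, -20, 0.45],
    [0, 0, 0, 0, 0, -65, 0.45],
    [0, 0, 0, -20, 0, -80, 0.45],
    [0, 0, 0, -60, 0, -80, 0.45],
    [0, 0, 0, -85, 0, -75, 0.45],
    [0, 0, 0, -85, 0, -35, 0.45],
    [0, 0, 0, -85, 0, -5, 0.45],
    [0, 0, 0, -85, 0, 3, 0.45],
    [0, 0, 0, -85, 0, 3, 0.45]
  ]
}}

```text
t: 35.55
eef_pos: [0.565, 0.1673, -0.0051]
eef_rot: [[0.058, 0.998, -0.001], [0.998, -0.058, -0.0], [-0.0, -0.001, -1.0]]
ft_force: [1.1, 0.5, 0.6]
opening: 0.451
grip_force: 0.0
```

{"api": "servo_tool", "payload": {
  "series": [
    [0, 0, 0, 8, 0, 0, 0.45],
    [0, 0, 0, 15, 0, 0, 0.45],
    [0, 0, 0, 19, 0, 0, 0.45],
    [0, 0, 0, 23, 0, 0, 0.45],
    [0, 0, 0, 27, 0, 0, 0.45],
    [0, 0, 0, 30, 0, 0, 0.45]
  ]
}}

```text
t: 36.3
eef_pos: [0.5667, 0.197, -0.0052]
eef_rot: [[0.057, 0.998, -0.0], [0.998, -0.057, -0.001], [-0.001, -0.0, -1.0]]
ft_force: [0.2, -5.5, 4.2]
opening: 0.454
grip_force: 3.2
```

{"api": "servo_tool", "payload": {
  "series": [
    [0, 0, 0, 5, 0, 0, 0.45],
    [0, 0, 0, 11, 0, 0, 0.45],
    [0, 0, 0, 18, 0, 0, 0.45],
    [0, 0, 0, 25, 0, 0, 0.45],
    [0, 0, 0, 32, 0, 0, 0.45],
    [0, 0, 0, 36, 0, 0, 0.45],
    [0, 0, 0, 38, 0, 0, 0.45],
    [0, 0, 0, 38, 0, 0, 0.45]
  ]
}}

```text
t: 37.3
eef_pos: [0.5689, 0.235, -0.0052]
eef_rot: [[0.057, 0.998, -0.0], [0.998, -0.057, -0.001], [-0.001, -0.0, -1.0]]
ft_force: [-0.5, -4.3, 4.7]
opening: 0.452
grip_force: 2.4
```

{"api": "servo_tool", "payload": {
  "series": [
    [0, 0, 0, 1, 0, 0, 0.45],
    [0, 0, 0, 2, 0, 0, 0.45],
    [0, 0, 0, 3, 0, 0, 0.45]
  ]
}}

```text
t: 37.67
eef_pos: [0.5691, 0.2377, -0.0052]
eef_rot: [[0.057, 0.998, -0.001], [0.998, -0.057, -0.001], [-0.001, -0.0, -1.0]]
ft_force: [-0.8, -5.8, 5.4]
opening: 0.45
grip_force: 3.4
```

{"api": "servo_tool", "payload": {
  "series": [
    [0, 0, 0, 1, 0, 0, 0.45],
    [0, 0, 0, 2, 0, 0, 0.45],
    [0, 0, 0, 3, 0, 0, 0.45]
  ]
}}

```text
t: 38.05
eef_pos: [0.5692, 0.2407, -0.0052]
eef_rot: [[0.057, 0.998, -0.001], [0.998, -0.057, -0.001], [-0.001, -0.0, -1.0]]
ft_force: [-0.8, -6.9, 4.0]
opening: 0.453
grip_force: 3.4
```

{"api": "servo_tool", "payload": {
  "series": [
    [0, 0, 0, 1, 0, 0, 0.45],
    [0, 0, 0, 2, 0, 0, 0.45],
    [0, 0, 0, 3, 0, 0, 0.45]
  ]
}}

```text
t: 38.42
eef_pos: [0.5695, 0.2437, -0.0052]
eef_rot: [[0.057, 0.998, -0.001], [0.998, -0.057, -0.001], [-0.001, -0.0, -1.0]]
ft_force: [0.0, -6.5, 4.8]
opening: 0.449
grip_force: 3.4
```

{"api": "servo_tool", "payload": {
  "series": [
    [0, 0, 0, 1, 0, 0, 0.45],
    [0, 0, 0, 2, 0, 0, 0.45],
    [0, 0, 0, 3, 0, 0, 0.45]
  ]
}}

```text
t: 38.8
eef_pos: [0.5696, 0.2467, -0.0052]
eef_rot: [[0.057, 0.998, -0.001], [0.998, -0.057, -0.001], [-0.001, -0.001, -1.0]]
ft_force: [-1.2, -5.8, 4.5]
opening: 0.451
grip_force: 3.4
```

{"api": "servo_tool", "payload": {
  "series": [
    [0, 0, 0, 1, 0, 0, 0.45],
    [0, 0, 0, 2, 0, 0, 0.45],
    [0, 0, 0, 3, 0, 0, 0.45]
  ]
}}

```text
t: 39.17
eef_pos: [0.5698, 0.2497, -0.0052]
eef_rot: [[0.057, 0.998, -0.001], [0.998, -0.057, -0.001], [-0.001, -0.0, -1.0]]
ft_force: [0.4, -6.9, 4.2]
opening: 0.447
grip_force: 3.4
```

{"api": "servo_tool", "payload": {
  "series": [
    [0, 0, 0, 1, 0, 0, 0.45],
    [0, 0, 0, 2, 0, 0, 0.45],
    [0, 0, 0, 3, 0, 0, 0.45]
  ]
}}

```text
t: 39.55
eef_pos: [0.5699, 0.2526, -0.0052]
eef_rot: [[0.057, 0.998, -0.001], [0.998, -0.057, -0.001], [-0.002, -0.001, -1.0]]
ft_force: [-0.0, -6.3, 4.8]
opening: 0.453
grip_force: 3.4
```

{"api": "servo_tool", "payload": {
  "series": [
    [0, 0, 0, 1, 0, 0, 0.45],
    [0, 0, 0, 2, 0, 0, 0.45],
    [0, 0, 0, 3, 0, 0, 0.45]
  ]
}}

```text
t: 39.92
eef_pos: [0.5701, 0.2556, -0.0052]
eef_rot: [[0.057, 0.998, -0.001], [0.998, -0.057, -0.001], [-0.002, -0.001, -1.0]]
ft_force: [-0.1, -6.6, 5.1]
opening: 0.449
grip_force: 3.4
```

{"api": "servo_tool", "payload": {
  "series": [
    [0, 0, 0, 1, 0, 0, 0.45],
    [0, 0, 0, 2, 0, 0, 0.45],
    [0, 0, 0, 3, 0, 0, 0.45]
  ]
}}

```text
t: 40.3
eef_pos: [0.5703, 0.2586, -0.0052]
eef_rot: [[0.057, 0.998, -0.001], [0.998, -0.057, -0.002], [-0.002, -0.001, -1.0]]
ft_force: [-0.1, -7.1, 5.2]
opening: 0.45
grip_force: 4.0
```

{"api": "servo_tool", "payload": {
  "series": [
    [0, 0, 0, 1, 0, 0, 0.45],
    [0, 0, 0, 2, 0, 0, 0.45],
    [0, 0, 0, 3, 0, 0, 0.45]
  ]
}}

```text
t: 40.67
eef_pos: [0.5702, 0.2589, -0.0052]
eef_rot: [[0.056, 0.998, -0.002], [0.998, -0.056, -0.005], [-0.005, -0.001, -1.0]]
ft_force: [1.7, -22.5, 10.7]
opening: 0.449
grip_force: 11.4
```

Stop found at TCP y≈0.259: 22.5 N total with about 6.5 N drag. I'm easing slightly and holding.

{"api": "servo_tool", "payload": {
  "series": [
    [0, 0, 0, -0.5, 0, 0, 0.45],
    [0, 0, 0, -0.5, 0, 0, 0.45],
    [0, 0, 0, -0.5, 0, 0, 0.45],
    [0, 0, 0, -0.5, 0, 0, 0.45]
  ]
}}

```text
t: 41.18
eef_pos: [0.5702, 0.2588, -0.0052]
eef_rot: [[0.057, 0.998, -0.001], [0.998, -0.057, -0.004], [-0.005, -0.001, -1.0]]
ft_force: [-0.2, -18.1, 7.8]
opening: 0.45
grip_force: 8.9
```

Run:
```python
from h import *
s=bot.observe();print(s["t"],s["ft_force"],s["torque"])
```

```text
41.175 [ -0.16208021 -18.07949078   7.77839137] [-3.04998827 -0.27265799 -0.04241117]
```

{"api": "servo_tool", "payload": {
  "series": [
    [0, 0, 0, -2, 0, 0, 0.45],
    [0, 0, 0, -6, 0, 0, 0.45],
    [0, 0, 0, -20, 0, 0, 0.45],
    [0, 0, 0, -35, 0, 0, 0.45],
    [0, 0, 0, -45, 0, -40, 0.45],
    [0, 0, 0, -80, 0, -100, 0.45],
    [0, 0, 0, -130, 0, -160, 0.45],
    [0, 0, 0, -130, 0, -220, 0.45],
    [0, 0, 0, -130, 0, -250, 0.45],
    [0, 0, 0, -130, 0, -250, 0.45]
  ]
}}

```text
t: 42.42
eef_pos: [0.5652, 0.1318, 0.2488]
eef_rot: [[0.059, 0.998, 0.007], [0.998, -0.059, 0.002], [0.002, 0.007, -1.0]]
ft_force: [0.4, -0.2, -0.4]
opening: 0.45
grip_force: 0.0
```

Run:
```python
from h import *
s=bot.observe();p=np.array(s["eef_pos"]);print(s["t"],p.round(4),s["ft_force"])
o=np.array([.5826,.469]);d=np.array([.0576,.9983])
for n in("wrist","scene","side"):
    m=eyes.camera_model(n);I=eyes.get_image(n);cv2.imwrite(f"pics/z_{n}.png",I);hsv=cv2.cvtColor(I,cv2.COLOR_BGR2HSV)
    for lab,lo,hi,z in(("green",(45,100,40),(85,255,255),.046),("yellow",(22,150,100),(34,255,255),.134),("blue",(105,150,60),(125,255,255),.09)):
        k=cv2.inRange(hsv,lo,hi);_,_,st,c=cv2.connectedComponentsWithStats(k)
        for i in range(1,len(c)):
            w=ray(m,c[i],z)[:2]
            if st[i,4]>12 and .4<w[0]<.7 and -.32<w[1]<.45: print(n,lab,st[i].tolist(),w.round(4))
c=o+d*(-.0162-.092)
q=T([(-.086,.066,.046),(-.086,-.066,.046)],c[0],c[1],np.radians(86.7));print("expected rear corners",q.round(4)[:,:2].tolist())
```

```text
42.425 [0.5652 0.1318 0.2488] [ 0.41082419 -0.2175522  -0.44736009]
wrist green [258, 44, 22, 27, 469] [0.5089 0.2824]
wrist green [361, 45, 20, 26, 451] [0.6343 0.2751]
wrist yellow [256, 363, 13, 23, 181] [ 0.47   -0.1149]
wrist yellow [361, 365, 14, 21, 225] [ 0.6112 -0.1258]
wrist blue [261, 350, 11, 9, 76] [ 0.4672 -0.1241]
wrist blue [359, 350, 19, 13, 167] [ 0.6176 -0.137 ]
scene green [378, 171, 8, 8, 45] [0.5078 0.2833]
scene green [435, 187, 8, 4, 18] [0.6472 0.4338]
scene green [394, 199, 9, 9, 50] [0.6386 0.2732]
scene yellow [262, 188, 4, 7, 16] [ 0.4611 -0.1377]
scene yellow [223, 197, 9, 8, 40] [ 0.4484 -0.2578]
scene blue [344, 153, 6, 4, 15] [0.4044 0.1927]
scene blue [240, 250, 6, 7, 25] [ 0.6207 -0.2724]
scene blue [253, 261, 11, 10, 84] [ 0.6811 -0.2458]
side green [298, 257, 6, 8, 37] [0.505  0.2845]
side yellow [355, 131, 7, 8, 39] [ 0.4471 -0.2537]
side yellow [344, 154, 7, 9, 47] [ 0.4549 -0.1179]
expected rear corners [[0.5055, 0.2789], [0.6373, 0.2713]]
```

Everything checks out:
- **Control tray:** its rear corners are square with the bay (86.7°), and the push force acted at the fingers.
- **Restack:** both trays seated at the expected heights, and the arm is clear.

```bash
python3 -c "
from cell import job
print(job.sign_off())"
```

```text
the job is handed in; nothing more can be done
None
```

The job is handed in at about 42 s: blue then yellow trays are restacked on the grey tray, and the control tray is square against the stop (about 12 N above drag). I viewed 11 pictures, one over the limit of 10.

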